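# Run a fingertip along the weekly pill organiser to shut its lids

## Task

The long seven-lid pill organiser on the bedside cabinet has just been filled and all its lids stand slightly ajar: run a fingertip lightly along the row of lids, from one end to the other, so that every lid is pressed fully shut, then take the hand away. Do not lift the organiser or shove it along the cabinet, and leave the other things on the cabinet where they are.

Things in the scene. Friction and masses are not known exactly. Their poses are not given: they have to be found in the camera images.
- organiser: Weekly pill organiser, loose on the cabinet top (z = 0) on rubber feet, about 0.4 kg: a grey plastic tray 46 mm (its x) by 235 mm (its y), 26 mm high, with seven white plastic lids side by side along y at 33 mm pitch. Origin: centre of its underside, z up. Lids hinge along the far long edge (local x +21 mm, height 26 mm); their fronts and thumb tabs are on the near side (-x).
- row_mid (a point): Fixed on the tray: middle of the top of the fourth lid when shut, 35 mm above the cabinet. Every lid is 31 mm wide (y), 44 mm long (x) plus a 7 mm front tab; its top is a ridge along x: flat crown 8 mm wide, 35 mm high when shut, sloping at 36 deg to 26.5 mm at its left and right sides, so a fingertip moving along the row at shut-crown height, or a hair above, rides over each lid and presses it down.
- row_right (a point): Point fixed on the tray where the middle of the crown of lid0 (the lid at the right, -y, end) is when shut: 99 mm from row_mid along -y, 35 mm above the cabinet. Axes as the organiser.
- row_left (a point): Point fixed on the tray where the middle of the crown of lid6 (the lid at the left, +y, end) is when shut: 99 mm from row_mid along +y, 35 mm above the cabinet. The row runs straight from row_right to row_left.
- lid0 (a joint): hinge angle of lid 1 of 7 counted from the right (-y) end, rad: 0 = shut flush, grows as the front rises; can be pressed past flush to -0.08 (soft seat; crown then 1.5 to 2 mm lower); starts about 0.12 to 0.18 (front edge 5 to 8 mm up). Stays where it is left: slightly stiff, moves under less than 1 N, no spring or latch
- lid1 (a joint): hinge angle of lid 2 of 7 counted from the right (-y) end, rad: 0 = shut flush, grows as the front rises; can be pressed past flush to -0.08 (soft seat; crown then 1.5 to 2 mm lower); starts about 0.12 to 0.18 (front edge 5 to 8 mm up). Stays where it is left: slightly stiff, moves under less than 1 N, no spring or latch
- lid2 (a joint): hinge angle of lid 3 of 7 counted from the right (-y) end, rad: 0 = shut flush, grows as the front rises; can be pressed past flush to -0.08 (soft seat; crown then 1.5 to 2 mm lower); starts about 0.12 to 0.18 (front edge 5 to 8 mm up). Stays where it is left: slightly stiff, moves under less than 1 N, no spring or latch
- lid3 (a joint): hinge angle of lid 4 of 7 counted from the right (-y) end, rad: 0 = shut flush, grows as the front rises; can be pressed past flush to -0.08 (soft seat; crown then 1.5 to 2 mm lower); starts about 0.12 to 0.18 (front edge 5 to 8 mm up). Stays where it is left: slightly stiff, moves under less than 1 N, no spring or latch
- lid4 (a joint): hinge angle of lid 5 of 7 counted from the right (-y) end, rad: 0 = shut flush, grows as the front rises; can be pressed past flush to -0.08 (soft seat; crown then 1.5 to 2 mm lower); starts about 0.12 to 0.18 (front edge 5 to 8 mm up). Stays where it is left: slightly stiff, moves under less than 1 N, no spring or latch
- lid5 (a joint): hinge angle of lid 6 of 7 counted from the right (-y) end, rad: 0 = shut flush, grows as the front rises; can be pressed past flush to -0.08 (soft seat; crown then 1.5 to 2 mm lower); starts about 0.12 to 0.18 (front edge 5 to 8 mm up). Stays where it is left: slightly stiff, moves under less than 1 N, no spring or latch
- lid6 (a joint): hinge angle of lid 7 of 7 counted from the right (-y) end, rad: 0 = shut flush, grows as the front rises; can be pressed past flush to -0.08 (soft seat; crown then 1.5 to 2 mm lower); starts about 0.12 to 0.18 (front edge 5 to 8 mm up). Stays where it is left: slightly stiff, moves under less than 1 N, no spring or latch
- mug: bystander, loose: grey ceramic mug with handle, 80 mm across, 92 high, standing; origin at the centre of its underside
- teether: bystander, loose: blue plastic teething ring lying flat, 75 mm across, 15 high; origin at the centre of its underside
- tin: bystander, loose: closed round aluminium cream tin, 68 mm across, 24 high; origin at the centre of its underside
- aspirator: bystander, loose: yellow plastic bulb nasal aspirator standing nozzle up, 52 mm across, 92 high; origin at the centre of its underside
- dosecup: bystander, loose: small clear plastic dosing cup, 36 mm across, 34 high; origin at the centre of its underside
- dummy: bystander, loose: white baby's dummy standing on its teat, 28 x 42 mm, 36 high; origin at the centre of its underside
- thermometer: bystander, loose: white stick thermometer lying flat, 128 mm long, 18 wide, 11 high; origin at the centre of its underside

How it is judged:
By the outcome, as a careful person would: the job done as asked, in the order asked, and still so for the second after the job is handed in, with the robot touching nothing.
It also fails if it takes over 48 s, if anything falls off the work surface, if the arm or the gripper's body presses on something with over 40 N, if the wrist force passes 120 N, or if a joint passes its speed limit or range.

## Robot

A 6-joint arm with a two-finger parallel gripper is mounted at the origin on the work surface. World frame = base frame: x ahead of the robot, y to its left, z up, the work surface at z = 0. Lengths are in m, angles in rad, forces in N, time in s.
With the tool pointing down it reaches from about 0.4 to 0.825 m from the base axis. Payload 7 kg.
Tool frame: the origin (TCP) lies on the centre line of the jaws, within the pads' length; the fingertips stand 14 mm ahead of it and the grasp point (between the pads) lies 5 mm behind it; z points along the fingers, y is the direction in which the jaws open and shut (so a half turn about z gives the same grasp; the last joint's range is limited). The gripper opens to 88 mm and grips with 3 to 60 N. Pads are 19 mm wide; open, the fingers measure 130 mm over their backs; the gripper's body (78 mm by 193 mm) begins 47 mm behind the grasp point.
Start: joints at [1.614, 0.359, 0.012, 0, -1.224, -0.288], TCP at [0.164, 0.655, 0.241] pointing down, gripper open.
Joint ranges: [-3.07, 3.07], [-1.43, 2.12], [-1.02, 1.25], [-3.03, 1.67], [-3.05, -0], [-3.03, 3.03]. Speed limits (rad/s): [2.39, 2.39, 3.01, 3.14, 3.14, 3.14].

## Interface

Orientations are given as a unit quaternion [w, x, y, z].
In Python, from station import env gives the robot as it stands.
- The arm moves only by the tool play_rows, never from a script. Its argument "commands" is a list of rows, each an object with "translation": the shift along the tool's x, y, z in mm, a list of three; "turn": the turn about the tool's z in rad. In form: [{"translation": [dx, dy, dz], "turn": turn}, ...]. A call has 1 to 8 rows; each row is the pose to reach, as a shift and turn from the pose measured when the call began, along the tool's axes at that moment; what a row does not reach only later rows make up. A row lasts 1/8 s, in which the tool goes at most 62.5 mm and 10.7 degrees, less where a joint would pass 70% of its speed; a pose out of reach is approached as far as the arm can. A call with a gripper value outside its range is refused whole. "jaw" is the opening, from 0 (shut) to 1 (fully open), set as the call begins (left out, the last holds). The fingers move at their own pace and stop on an object; "force" is the grip in N (left out, the last holds). Time passes only in rows, so rows that repeat a pose let the fingers close. It gives the time, the measured TCP pose, the force and the opening at its end, in the units of the state.
- env.get_obs(): the state, without advancing time (a new reading comes with each control period).
- env.snapshot(name): name is "scene" or "top"; returns a dict with "frame" (384x512x3 uint8, red, green, blue), "mtx" (3x3 intrinsics, pixels), "R" (3x3) and "t" (3): a world point X has camera coordinates R X + t. Camera axes: x right, y down, z forward; pixel columns grow to the right and rows downward; lengths in m; the calibration is good to about 2 mm. A picture is of the moment at which its call begins. There is no depth.
- env.sign_off(): hands the job in, once; it reports no verdict.
Trained networks look in the newest picture that a camera, given by its name, has taken for a name from the list of things; names that differ only in an ending like _2 or _b are one class to them, and where a whole thing is asked for, a point or a joint stands for the part that bears it (a point fixed in the world has none). Each returns a list of dicts, best first, with "conf" (0 to 1); they miss things now and then, are a little off and sometimes report something else, mostly with a low value. They report only what shows in the picture. A call takes as long as a camera call.
- env.search_frame(camera, name): "uv" ([column, row] in pixels, amid what is visible of it).
- env.regions_of(camera, name): "mask" (384x512 bool, what is visible of it) and "uv" ([column, row] in pixels, amid what is visible of it).
The state is a dict: "t": time; "joints": joint angles; "qd": joint speeds; "joint_efforts": joint torques, N m; "eef_pos": TCP position; "ee_rot": TCP orientation; "wrist_force": force on the tool from outside, world axes, zero at the start; "moment": the same for the moment, N m; "width": opening from 0.0 (shut) to 1.0 (fully open).
Only numpy, scipy, OpenCV 4.12 (cv2) and the standard library are available. Lean on these libraries where they do the work, as an engineer would, in place of code of your own. Each camera call takes 0.05 s, during which the arm holds its last target.

## Working session

There is one attempt and no reset: what is moved stays moved. The work goes in short steps, Python scripts to look and compute and a tool call to move; the robot and the scene stay as the last step left them, time stands still between calls to the robot, and variables do not carry over. Pictures are saved under pics/ and viewed, and the job is handed in when it is done.

Besides the shell and the picture viewer there is one more tool, called after "Emit:" by a JSON object that holds its "op" and its "data". play_rows: Moves the arm, as the interface text tells. Its arguments: {"type":"object","properties":{"commands":{"type":"array"},"jaw":{"type":"number"},"force":{"type":"number"}},"required":["commands"]}

```bash
mkdir -p pics; python3 - <<'E'
from station import env
import cv2,numpy as np
print({k:np.round(v,3) for k,v in env.get_obs().items()})
for n in ("scene","top"):
    s=env.snapshot(n); cv2.imwrite(f"pics/{n}0.png",cv2.cvtColor(s["frame"],cv2.COLOR_RGB2BGR))
    print(n,s["mtx"],s["R"],s["t"])
    for k in ("organiser","row_mid","row_right","row_left","lid0","lid6","mug","aspirator","tin","dosecup","dummy","thermometer","teether"):
        print(k,[(np.round(d["uv"],1),round(d["conf"],2)) for d in env.search_frame(n,k)][:3])
E
```

```text
{'t': np.float64(0.0), 'joints': array([ 1.614,  0.359,  0.011, -0.   , -1.224, -0.288]), 'qd': array([ 0.002,  0.   , -0.   , -0.   ,  0.   , -0.001]), 'joint_efforts': array([ 0.0000e+00, -5.8272e+01,  2.9305e+01,  6.9970e+00,  7.0000e-03,
       -0.0000e+00]), 'eef_pos': array([0.164, 0.654, 0.24 ]), 'ee_rot': array([ 0.001,  0.993, -0.122, -0.   ]), 'wrist_force': array([ 0.047, -0.133,  0.158]), 'moment': array([0.039, 0.027, 0.018]), 'width': np.float64(0.999)}
scene [[425.00098979   0.         256.7182271 ]
 [  0.         425.00098979 196.43667599]
 [  0.           0.           1.        ]] [[ 0.17982264  0.98367035  0.00751462]
 [ 0.54164684 -0.09263469 -0.8354864 ]
 [-0.82114708  0.15430964 -0.54945975]] [-0.13381534 -0.25379387  1.31283203]
organiser [(array([245.8, 210.8]), 0.88), (array([319.6, 232.8]), 0.23)]
row_mid [(array([246.1, 210.2]), 0.76)]
row_right [(array([243.6, 207.8]), 0.85)]
row_left [(array([244. , 208.9]), 0.95)]
lid0 [(array([252.1, 206.8]), 0.8), (array([266.4, 207.6]), 0.64), (array([233.9, 206.1]), 0.63)]
lid6 [(array([252.1, 206.8]), 0.8), (array([2
[... 854 characters left out ...]
.58), (array([349.7, 184.2]), 0.22)]
row_left []
lid0 [(array([287., 222.]), 0.75), (array([235.7, 209.2]), 0.73), (array([254.7, 211. ]), 0.64)]
lid6 [(array([287., 222.]), 0.75), (array([235.7, 209.2]), 0.73), (array([254.7, 211. ]), 0.64)]
mug [(array([212.6, 140.1]), 0.6), (array([265.4, 215.4]), 0.25), (array([283.7, 260.9]), 0.24)]
aspirator [(array([261.2, 157.9]), 0.8), (array([320. , 228.6]), 0.24)]
tin [(array([352.4, 183.5]), 0.69), (array([269.1, 217. ]), 0.64)]
dosecup [(array([357.6, 232.8]), 0.51)]
dummy [(array([216.4, 246.8]), 0.57)]
thermometer [(array([284.8, 263.8]), 0.6), (array([271.4, 215.6]), 0.19)]
teether [(array([306.7, 180.5]), 0.7), (array([356.9, 232.2]), 0.66)]
```

```bash
python3 - <<'E'
import cv2
a=cv2.imread("pics/top0.png")[110:300,170:400];cv2.imwrite("pics/topc.png",cv2.resize(a,None,fx=3.4,fy=3.1,interpolation=2))
a=cv2.imread("pics/scene0.png")[140:290,140:360];cv2.imwrite("pics/scenec.png",cv2.resize(a,None,fx=3.6,fy=3.6,interpolation=2))
E
```

```text
(no output)
```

View pics/topc.png

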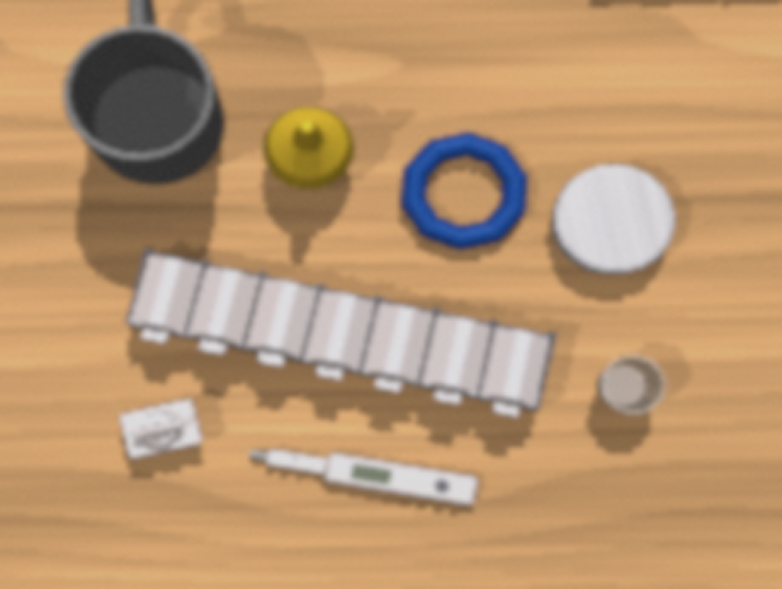

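View pics/scenec.png

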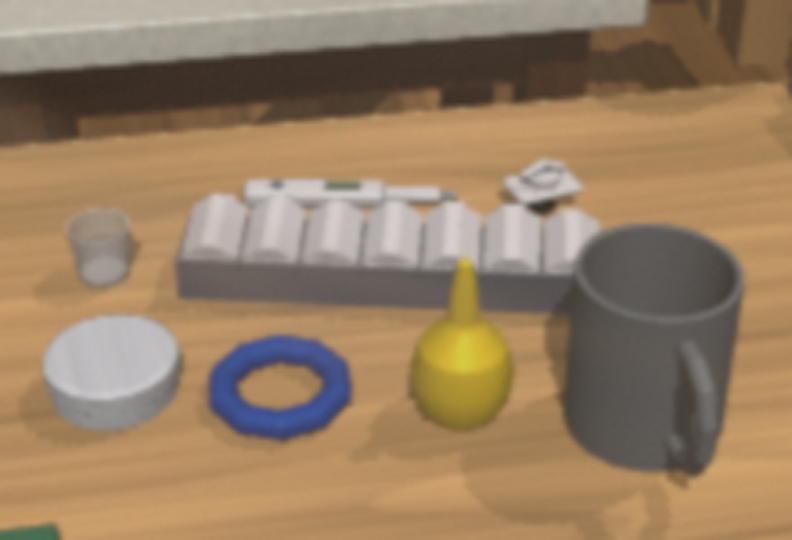

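View pics/top0.png

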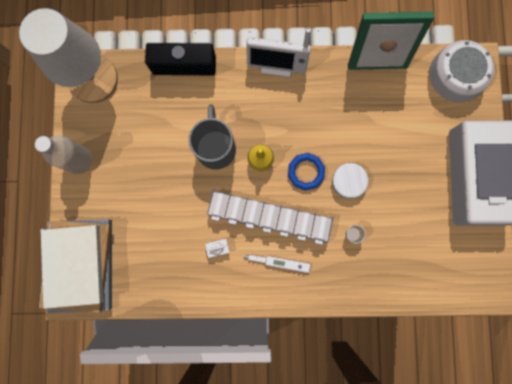

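The top view shows the organiser row running from crop (148,250) to (552,333). The +y end lies farther from the robot, and the mug is beside the left end and the dose cup beyond the right end. Next I'll fit its pose.

```bash
cat > fit.py <<'E'
from station import env
import cv2,numpy as np
from scipy.optimize import minimize
from scipy.spatial.transform import Rotation as Ro
def proj(s,X): 
    c=X@s["R"].T+s["t"]; p=c@s["mtx"].T; return p[:,:2]/p[:,2:]
def parts(ang):
    out=[np.array([[x,y,z] for x in(-23,23) for y in(-117.5,117.5) for z in(0,26)],float)]
    for i in range(7):
        yc=(i-3)*33.
        p=[[x,yc+d,z] for x in(0,-44) for d,z in((-15.5,.5),(15.5,.5),(-4,9),(4,9))]
        t=[[x,yc+d,0.5] for x in(-44,-51) for d in(-6,6)]
        for q in(p,t):
            q=np.array(q,float);c,s_=np.cos(ang),np.sin(ang)
            x,z=q[:,0].copy(),q[:,2].copy()
            q[:,0]=x*c+z*s_+21; q[:,2]=-x*s_+z*c+26; out.append(q)
    return out
def world(q,P): x,y,w=P; c,s=np.cos(w),np.sin(w); return np.c_[x+(c*q[:,0]-s*q[:,1])/1e3,y+(s*q[:,0]+c*q[:,1])/1e3,q[:,2]/1e3]
def sil(s,P,ang=.15,k=4):
    m=np.zeros((384*k,512*k),np.uint8)
    for q in parts(ang):
        uv=(proj(s,world(q,P))+.5)*k
        cv2.fillConvexPoly(m,cv2.convexHull(np.round(uv).astype(np.int32)),1)
    return cv2.resize(m.astype(np.float32),(512,384),interpolation=cv2.INTER_AREA)
E
cat > run.py <<'E'
from fit import *
S={}
for n in("top","scene"):
    s=env.snapshot(n); r=env.regions_of(n,"organiser"); print(n,[(d["conf"],d["mask"].sum(),d["uv"]) for d in r])
    S[n]=(s,r[0]["mask"].astype(np.float32))
def cost(P,cams):
    c=0
    for n in cams:
        s,m=S[n]; a=sil(s,P); d=np.abs(a-m); 
        if n=="scene": d=d[:, :298]
        c+=d.sum()
    return c
for cams in(("top",),("scene",),("top","scene")):
    x0=np.array([.505,-.02,-.2]) if 0 else None
    s=S["top"][0]
    # initial from uv on z=.02
    uv=np.array([269.8,215.8,1]);r=s["R"].T@np.linalg.inv(s["mtx"])@uv;C=-s["R"].T@s["t"];p=C+r*(.02-C[2])/r[2]
    best=min((minimize(cost,[p[0],p[1],w],args=(cams,),method="Nelder-Mead",options=dict(initial_simplex=[[p[0],p[1],w],[p[0]+.01,p[1],w],[p[0],p[1]+.01,w],[p[0],p[1],w+.08]],xatol=1e-5,fatol=.05)) for w in(-.15,-.25)),key=lambda r:r.fun)
    print(cams,best.x,best.fun)
P=best.x
print("row_mid etc",world(np.array([[0,-99,35],[0,0,35],[0,99,35.]]),P))
for n in S:
    s=S[n][0]; k=4; im=cv2.resize(cv2.cvtColor(s["frame"],cv2.COLOR_RGB2BGR),None,fx=k,fy=k)
    for q in parts(.15): cv2.polylines(im,[cv2.convexHull(np.round((proj(s,world(q,P))+.5)*k).astype(np.int32))],1,(0,0,255),1)
    c=proj(s,world(np.array([[0,0,30.]]),P))[0]*k; x,y=map(int,c)
    cv2.imwrite(f"pics/fit_{n}.png",im[y-200:y+200,x-340:x+340])
    for k2,z in(("mug",0),("aspirator",0),("dosecup",0)):
        for d in env.search_frame(n,k2)[:1]:
            uv=np.r_[d["uv"],1];r=s["R"].T@np.linalg.inv(s["mtx"])@uv;C=-s["R"].T@s["t"];print(k2,n,(C+r*(.045-C[2])/r[2]).round(3))
o=env.get_obs();T=Ro.from_quat(np.roll(o["ee_rot"],-1)).as_matrix();print(T.round(4),o["eef_pos"])
E
python3 run.py
```

```text
top [(0.71, np.int64(3130), [267.0, 215.6])]
scene [(0.7, np.int64(2971), [244.2, 208.8])]
('top',) [ 0.55407924  0.02018088 -0.23904275] 185.1875
('scene',) [ 0.55298873  0.0190018  -0.23700573] 218.1875
('top', 'scene') [ 0.5537586   0.01971865 -0.23657429] 435.9375
row_mid etc [[ 0.5305556  -0.07652386  0.035     ]
 [ 0.5537586   0.01971865  0.035     ]
 [ 0.5769616   0.11596116  0.035     ]]
mug top [0.692 0.124 0.045]
aspirator top [0.66  0.037 0.045]
dosecup top [ 0.518 -0.136  0.045]
mug scene [0.683 0.124 0.045]
aspirator scene [0.682 0.029 0.045]
dosecup scene [ 0.555 -0.139  0.045]
[[ 9.702e-01 -2.423e-01 -0.000e+00]
 [-2.423e-01 -9.702e-01 -1.000e-04]
 [ 0.000e+00  1.000e-04 -1.000e+00]] [0.16357365 0.65484737 0.24052394]
```

View pics/fit_top.png

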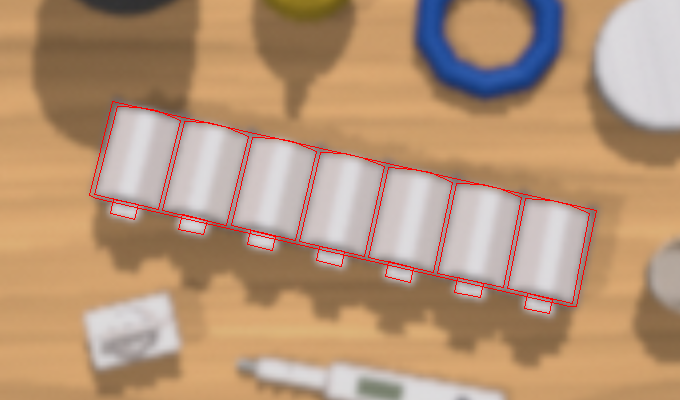

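View pics/fit_scene.png

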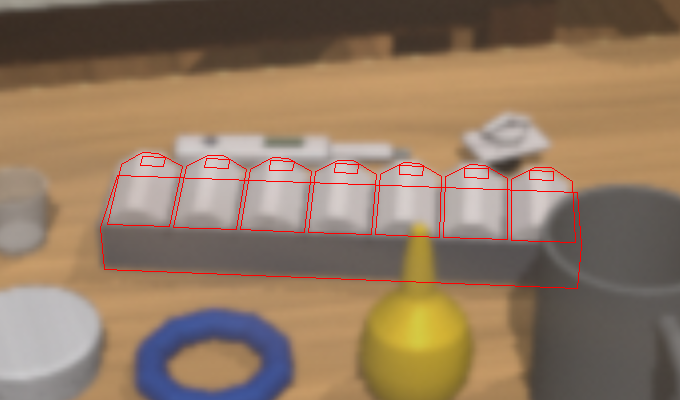

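View pics/scene0.png

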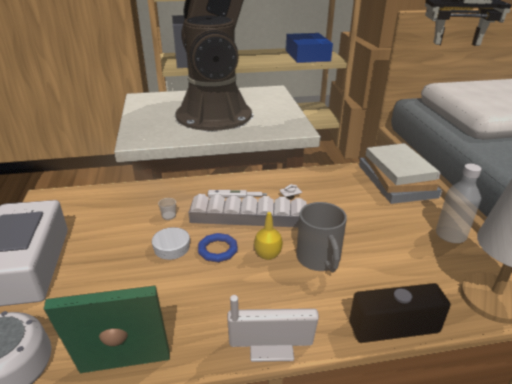

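```bash
python3 - <<'E'
from fit import *
s=env.snapshot("top");C=-s["R"].T@s["t"]
for uv in([75,155],[42,143],[95,85],[45,30],[108,220],[70,265]):
    for z in(0,.2):
        r=s["R"].T@np.linalg.inv(s["mtx"])@np.r_[uv,1];print(uv,z,(C+r*(z-C[2])/r[2]).round(3))
o=env.get_obs();T=Ro.from_quat(np.roll(o["ee_rot"],-1)).as_matrix()
P=[.5538,.0197,-.2368]
for l in([-8,103,0],[-8,-103,0]):
    t=world(np.array([l],float),P)[0];t[2]=.241
    print(t,(T.T@(t-o["eef_pos"])*1e3).round(1))
E
```

```text
[75, 155] 0 [0.681 0.403 0.   ]
[75, 155] 0.2 [0.641 0.32  0.2  ]
[42, 143] 0 [0.706 0.47  0.   ]
[42, 143] 0.2 [0.661 0.372 0.2  ]
[95, 85] 0 [0.824 0.368 0.   ]
[95, 85] 0.2 [0.752 0.292 0.2  ]
[45, 30] 0 [0.943 0.474 0.   ]
[45, 30] 0.2 [0.845 0.375 0.2  ]
[108, 220] 0 [0.551 0.334 0.   ]
[108, 220] 0.2 [0.54  0.266 0.2  ]
[70, 265] 0 [0.465 0.405 0.   ]
[70, 265] 0.2 [0.473 0.322 0.2  ]
[0.57018634 0.12170239 0.241     ] [ 5.237e+02  4.187e+02 -4.000e-01]
[ 0.52186016 -0.0785489   0.241     ] [ 5.253e+02  6.247e+02 -4.000e-01]
```

Everything is clear along the straight path, so I'll approach above lid6 with the jaws shut.

Emit:
{"op": "play_rows", "data": {"commands": [{"translation": [30,24,0],"turn": 0},{"translation": [65,52,0],"turn": 0},{"translation": [100,80,0],"turn": 0},{"translation": [135,108,0],"turn": 0},{"translation": [170,136,0],"turn": 0},{"translation": [205,164,0],"turn": 0},{"translation": [240,192,0],"turn": 0},{"translation": [262,209,0],"turn": 0}], "jaw": 0, "force": 20}}

```text
t: 2.95
eef_pos: [0.368, 0.387, 0.2409]
ee_rot: [-0.0, 0.992, -0.123, 0.0]
wrist_force: [-0.2, 1.1, 0.1]
width: 0.148
```

Emit:
{"op": "play_rows", "data": {"commands": [{"translation": [35,28,0],"turn": 0},{"translation": [70,56,0],"turn": 0},{"translation": [105,84,0],"turn": 0},{"translation": [140,112,0],"turn": 0},{"translation": [175,140,0],"turn": 0},{"translation": [210,168,0],"turn": 0},{"translation": [240,192,0],"turn": 0},{"translation": [250,200,0],"turn": 0}]}}

```text
t: 3.95
eef_pos: [0.5627, 0.1305, 0.2407]
ee_rot: [-0.0, 0.992, -0.124, -0.0]
wrist_force: [0.2, 0.5, 0.0]
width: 0.002
```

```bash
cat > rel.py <<'E'
from fit import *
o=env.get_obs();T=Ro.from_quat(np.roll(o["ee_rot"],-1)).as_matrix()
P=[.5538,.0197,-.2368]
print(o["t"],o["eef_pos"].round(4),"yaw",np.arctan2(T[1,0],T[0,0]).round(4),T[:,2].round(4),o["wrist_force"].round(2),o["width"])
for l in([-8,103,49],[-8,99,49],[-8,0,49],[-8,-99,49],[-8,-103,49]):
    t=world(np.array([l],float),P)[0]
    print(l,(T.T@(t-o["eef_pos"])*1e3).round(1))
E
python3 rel.py; python3 - <<'E'
from fit import *
for n in("scene","top"):
    cv2.imwrite(f"pics/{n}1.png",cv2.cvtColor(env.snapshot(n)["frame"],cv2.COLOR_RGB2BGR))
E
```

```text
3.95 [0.5627 0.1305 0.2407] yaw -0.2479 [ 0.e+00  2.e-04 -1.e+00] [0.15 0.52 0.04] 0.0019068855640083779
[-8, 103, 49] [  9.4   6.7 191.7]
[-8, 99, 49] [  9.5  10.7 191.7]
[-8, 0, 49] [ 10.6 109.7 191.6]
[-8, -99, 49] [ 11.7 208.7 191.6]
[-8, -103, 49] [ 11.7 212.7 191.6]
```

View pics/scene1.png

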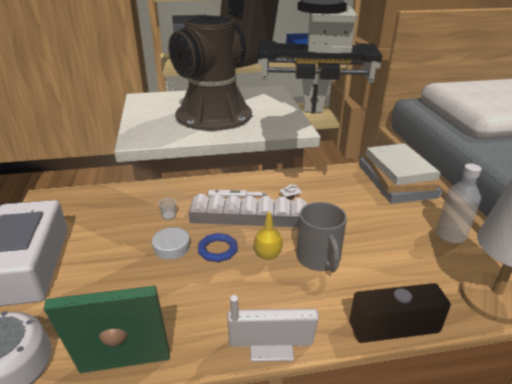

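The scene view shows the closed fingers at about (316,105), above the left end of the row, with nothing disturbed. I'll descend to just above the lid.

Emit:
{"op": "play_rows", "data": {"commands": [{"translation": [5,4,20],"turn": 0},{"translation": [9.5,7,50],"turn": 0},{"translation": [9.5,7,85],"turn": 0},{"translation": [9.5,7,120],"turn": 0},{"translation": [9.5,7,150],"turn": 0},{"translation": [9.5,7,167],"turn": 0},{"translation": [9.5,7,172],"turn": 0},{"translation": [9.5,7,172],"turn": 0}]}}

```text
t: 5.05
eef_pos: [0.5701, 0.1227, 0.0692]
ee_rot: [-0.0, 0.992, -0.123, 0.0]
wrist_force: [-0.9, -0.4, 0.3]
width: 0.008
```

```bash
python3 rel.py; python3 - <<'E'
from fit import *
for n in("scene","top"):
    a=cv2.cvtColor(env.snapshot(n)["frame"],cv2.COLOR_RGB2BGR)[90:290,140:360]
    cv2.imwrite(f"pics/{n}2.png",cv2.resize(a,None,fx=3,fy=3,interpolation=2))
E
```

```text
5.05 [0.5701 0.1227 0.0692] yaw -0.247 [ 7.e-04  6.e-04 -1.e+00] [-0.85 -0.36  0.35] 0.007616861288625743
[-8, 103, 49] [ 0.3  1.  20.2]
[-8, 99, 49] [ 0.3  5.  20.2]
[-8, 0, 49] [  1.4 104.   20.1]
[-8, -99, 49] [  2.4 203.   20.1]
[-8, -103, 49] [  2.4 207.   20.1]
```

View pics/scene2.png

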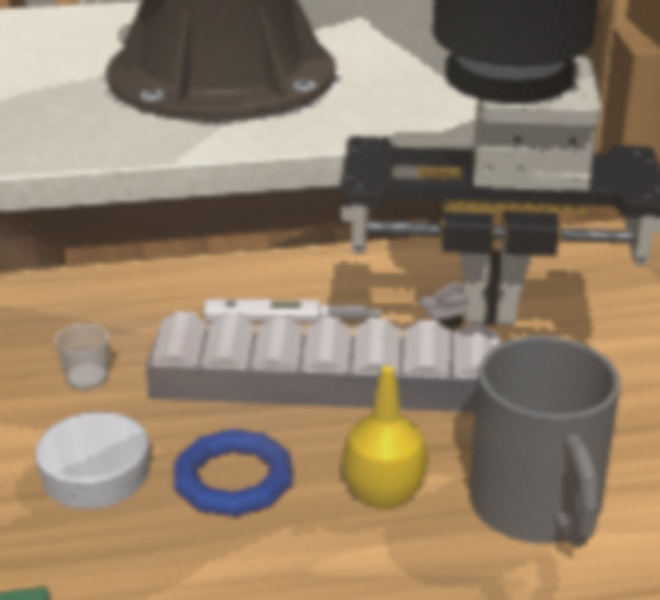

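The fingertips at crop (490,310) are just above lid6, and the hand is clear of the mug. Next I'll press down to shut-crown height.

Emit:
{"op": "play_rows", "data": {"commands": [{"translation": [0.3,2,5],"turn": 0},{"translation": [0.3,3,10],"turn": 0},{"translation": [0.3,3,14],"turn": 0},{"translation": [0.3,3,17],"turn": 0},{"translation": [0.3,3,19],"turn": 0},{"translation": [0.3,3,20.3],"turn": 0},{"translation": [0.3,3,20.6],"turn": 0},{"translation": [0.3,3,20.6],"turn": 0}]}}

```text
t: 6.15
eef_pos: [0.5701, 0.1197, 0.0492]
ee_rot: [-0.001, 0.992, -0.123, 0.001]
wrist_force: [-0.2, 0.1, -0.6]
width: 0.003
```

```bash
python3 rel.py
```

```text
6.15 [0.5701 0.1197 0.0492] yaw -0.2472 [ 0.0018  0.0011 -1.    ] [-0.16  0.08 -0.62] 0.0031835985651988458
[-8, 103, 49] [-0.4 -1.9  0.2]
[-8, 99, 49] [-0.3  2.1  0.2]
[-8, 0, 49] [7.000e-01 1.011e+02 1.000e-01]
[-8, -99, 49] [ 1.700e+00  2.001e+02 -1.000e-01]
[-8, -103, 49] [ 1.800e+00  2.041e+02 -1.000e-01]
```

Emit:
{"op": "play_rows", "data": {"commands": [{"translation": [0,0,0.4],"turn": 0},{"translation": [0,4,0.6],"turn": 0},{"translation": [0.1,9,0.6],"turn": 0},{"translation": [0.1,14,0.6],"turn": 0},{"translation": [0.2,19,0.6],"turn": 0},{"translation": [0.2,24,0.6],"turn": 0},{"translation": [0.3,28,0.6],"turn": 0},{"translation": [0.3,28,0.6],"turn": 0}]}}

```text
t: 7.15
eef_pos: [0.5634, 0.0922, 0.0486]
ee_rot: [-0.001, 0.992, -0.123, 0.001]
wrist_force: [-0.1, -0.1, 0.3]
width: 0.005
```

```bash
python3 rel.py; cat > look.py <<'E'
from fit import *
import sys
i=sys.argv[1]
for n in("scene","top"):
    s=env.snapshot(n); a=cv2.cvtColor(s["frame"],cv2.COLOR_RGB2BGR)[140:290,140:360]
    cv2.imwrite(f"pics/{n}{i}.png",cv2.resize(a,None,fx=3.6,fy=3.6,interpolation=2))
E
python3 look.py 3; python3 rel.py|head -1
```

```text
7.15 [0.5634 0.0922 0.0486] yaw -0.2476 [ 0.0016  0.001  -1.    ] [-0.15 -0.06  0.28] 0.005282362601830278
[-8, 103, 49] [ -0.7 -30.3  -0.4]
[-8, 99, 49] [ -0.6 -26.3  -0.4]
[-8, 0, 49] [ 0.5 72.7 -0.5]
[-8, -99, 49] [  1.5 171.7  -0.7]
[-8, -103, 49] [  1.6 175.7  -0.7]
7.25 [0.5636 0.0925 0.0486] yaw -0.2473 [ 0.0018  0.0011 -1.    ] [-0.21  0.14  0.22] 0.005652822129896069
```

View pics/scene3.png

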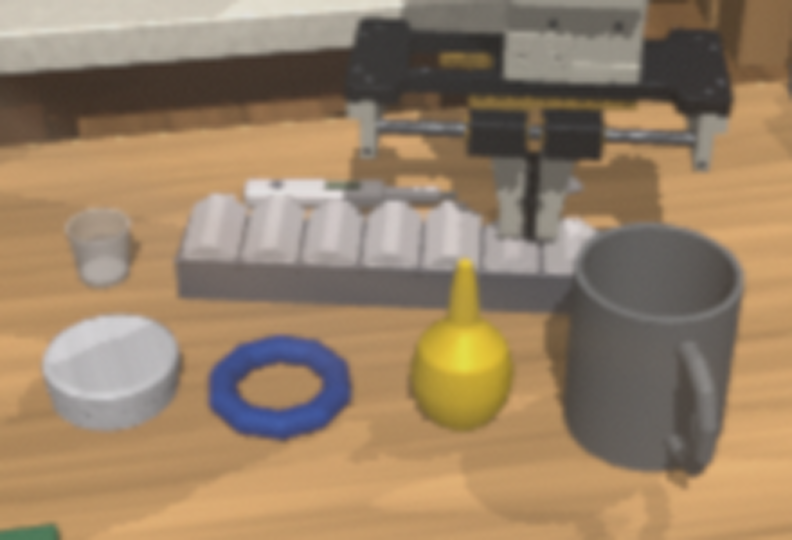

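The organiser hasn't moved, lid5 is under the fingertip and the forces are tiny. I'll continue the sweep.

Emit:
{"op": "play_rows", "data": {"commands": [{"translation": [0,5,0],"turn": 0},{"translation": [0.1,10,0],"turn": 0},{"translation": [0.2,15,0],"turn": 0},{"translation": [0.3,20,0],"turn": 0},{"translation": [0.4,25,0],"turn": 0},{"translation": [0.4,30,0],"turn": 0},{"translation": [0.5,35,0],"turn": 0},{"translation": [0.5,40,0],"turn": 0}]}}

```text
t: 8.25
eef_pos: [0.5542, 0.0533, 0.0485]
ee_rot: [-0.001, 0.992, -0.123, 0.001]
wrist_force: [0.7, 0.5, 0.2]
width: 0.006
```

```bash
python3 rel.py; python3 look.py 4
```

```text
8.25 [0.5542 0.0533 0.0485] yaw -0.2473 [ 0.0018  0.0011 -1.    ] [0.68 0.53 0.22] 0.0057446675166009774
[-8, 103, 49] [ -1.3 -70.3  -0.3]
[-8, 99, 49] [ -1.2 -66.3  -0.4]
[-8, 0, 49] [-0.2 32.7 -0.5]
[-8, -99, 49] [  0.9 131.7  -0.7]
[-8, -103, 49] [  0.9 135.7  -0.7]
```

View pics/scene4.png

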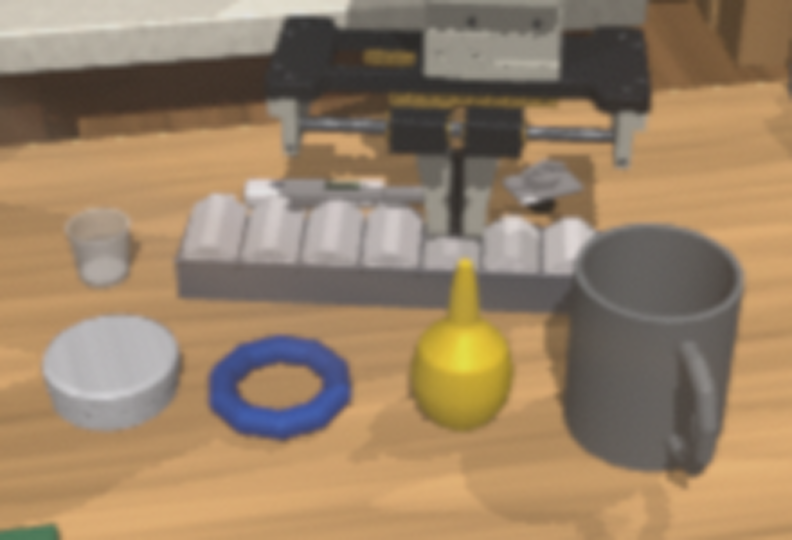

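Lids 5 and 6 are now visibly lower, with tops at y≈218 against ≈205 before, and the tray hasn't moved. I'll carry on.

Emit:
{"op": "play_rows", "data": {"commands": [{"translation": [0,5,0],"turn": 0},{"translation": [0,10,0],"turn": 0},{"translation": [0.1,15,0],"turn": 0},{"translation": [0.1,20,0],"turn": 0},{"translation": [0.1,25,0],"turn": 0},{"translation": [0.2,30,0],"turn": 0},{"translation": [0.2,35,0],"turn": 0},{"translation": [0.2,40,0],"turn": 0}]}}

```text
t: 9.35
eef_pos: [0.5443, 0.0139, 0.0485]
ee_rot: [-0.001, 0.992, -0.124, 0.001]
wrist_force: [0.8, -0.8, 0.4]
width: 0.008
```

```bash
python3 rel.py
```

```text
9.35 [0.5443 0.0139 0.0485] yaw -0.2477 [ 0.0015  0.001  -1.    ] [ 0.76 -0.81  0.37] 0.007746445883681941
[-8, 103, 49] [  -1.3 -110.9   -0.4]
[-8, 99, 49] [  -1.3 -106.9   -0.4]
[-8, 0, 49] [-0.2 -7.9 -0.5]
[-8, -99, 49] [ 0.9 91.1 -0.7]
[-8, -103, 49] [ 0.9 95.1 -0.7]
```

Emit:
{"op": "play_rows", "data": {"commands": [{"translation": [0,5,0],"turn": 0},{"translation": [0.1,11,0],"turn": 0},{"translation": [0.1,17,0],"turn": 0},{"translation": [0.2,23,0],"turn": 0},{"translation": [0.3,29,0],"turn": 0},{"translation": [0.3,35,0],"turn": 0},{"translation": [0.4,41,0],"turn": 0},{"translation": [0.4,46,0],"turn": 0}]}}

```text
t: 10.35
eef_pos: [0.5333, -0.0312, 0.0484]
ee_rot: [-0.001, 0.992, -0.124, 0.001]
wrist_force: [-0.9, -0.3, -0.4]
width: 0.004
```

```bash
python3 rel.py;python3 look.py 5
```

```text
10.35 [ 0.5333 -0.0312  0.0484] yaw -0.2479 [ 0.0016  0.001  -1.    ] [-0.87 -0.25 -0.39] 0.004448113076386245
[-8, 103, 49] [  -1.8 -157.3   -0.4]
[-8, 99, 49] [  -1.7 -153.3   -0.4]
[-8, 0, 49] [ -0.7 -54.3  -0.5]
[-8, -99, 49] [ 0.4 44.7 -0.7]
[-8, -103, 49] [ 0.5 48.7 -0.7]
```

View pics/scene5.png

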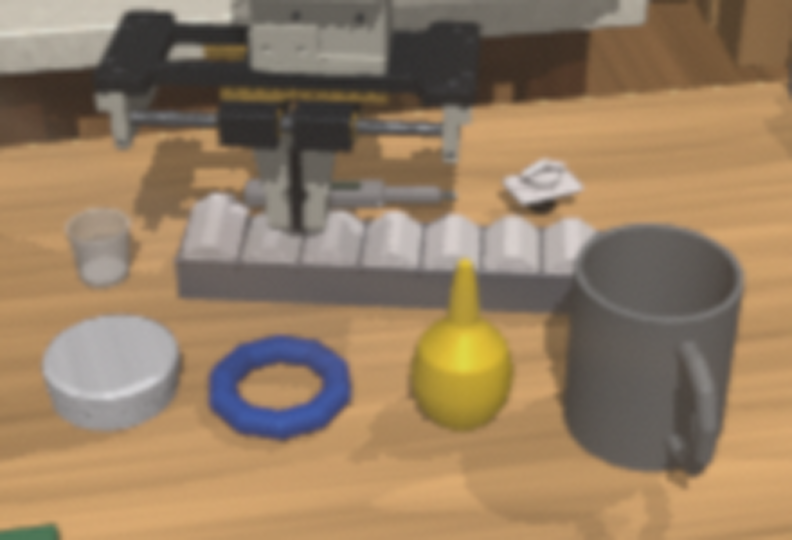

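Five lids are down and only lid0, at crop (215,200), is still raised. I'll finish the sweep.

Emit:
{"op": "play_rows", "data": {"commands": [{"translation": [0,6,0],"turn": 0},{"translation": [0.1,12,0],"turn": 0},{"translation": [0.2,19,0],"turn": 0},{"translation": [0.3,26,0],"turn": 0},{"translation": [0.4,33,0],"turn": 0},{"translation": [0.4,40,0],"turn": 0},{"translation": [0.5,47,0],"turn": 0},{"translation": [0.5,50,0],"turn": 0}]}}

```text
t: 11.45
eef_pos: [0.5212, -0.0804, 0.0483]
ee_rot: [-0.001, 0.992, -0.124, 0.001]
wrist_force: [-0.2, 0.3, 0.7]
width: 0.001
```

```bash
python3 rel.py
```

```text
11.45 [ 0.5212 -0.0804  0.0483] yaw -0.2488 [ 1.1e-03  9.0e-04 -1.0e+00] [-0.22  0.27  0.71] 0.0012126541244945272
[-8, 103, 49] [  -2.2 -207.9   -0.5]
[-8, 99, 49] [  -2.2 -203.9   -0.5]
[-8, 0, 49] [  -1.  -105.    -0.6]
[-8, -99, 49] [ 0.2 -6.  -0.7]
[-8, -103, 49] [ 0.2 -2.  -0.7]
```

Lid0 has been passed. I'll lift off and back away so I can look.

Emit:
{"op": "play_rows", "data": {"commands": [{"translation": [0,0,-4],"turn": 0},{"translation": [0,0,-20],"turn": 0},{"translation": [0,0,-50],"turn": 0},{"translation": [0,0,-90],"turn": 0},{"translation": [0,0,-130],"turn": 0},{"translation": [-30,0,-160],"turn": 0},{"translation": [-70,0,-180],"turn": 0},{"translation": [-90,0,-190],"turn": 0}]}}

```text
t: 12.45
eef_pos: [0.4325, -0.0581, 0.2397]
ee_rot: [-0.001, 0.992, -0.124, 0.001]
wrist_force: [0.9, -0.3, -0.3]
width: 0.003
```

```bash
python3 rel.py|head -1;python3 look.py 6
```

```text
12.45 [ 0.4325 -0.0581  0.2397] yaw -0.2483 [ 0.0032  0.0017 -1.    ] [ 0.86 -0.28 -0.25] 0.0033849992261319635
```

View pics/scene6.png

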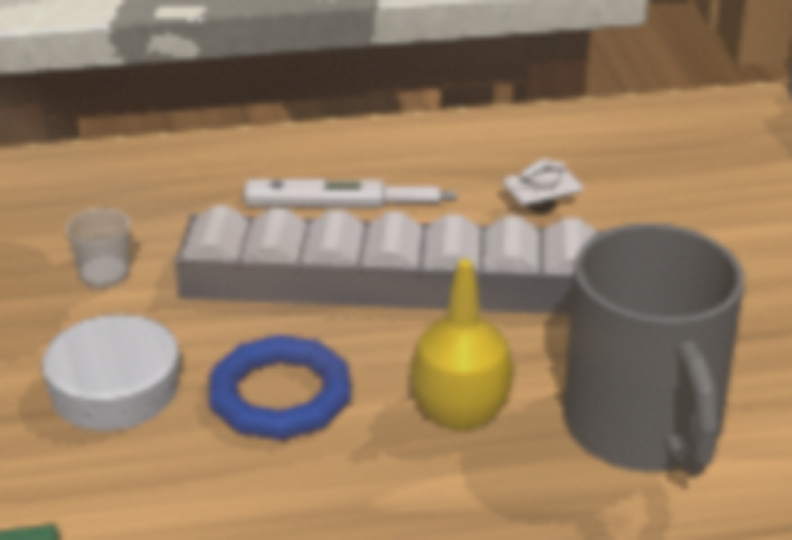

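View pics/top6.png

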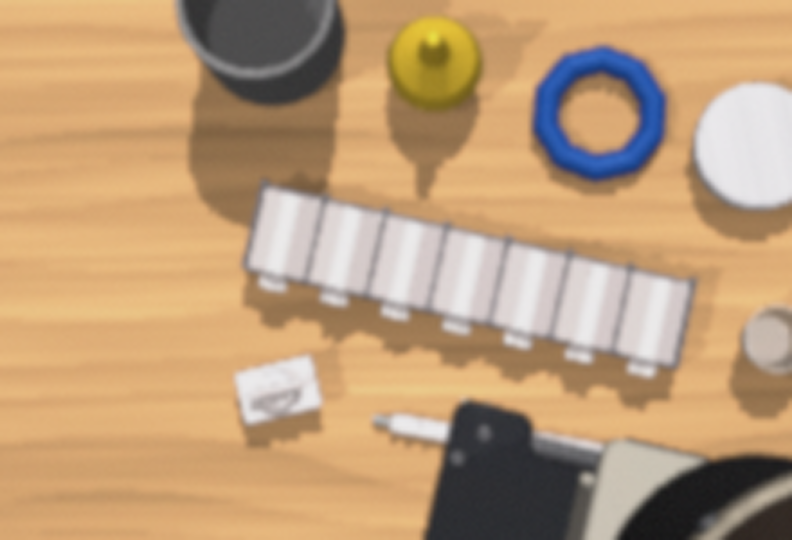

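All seven lids now sit level. I'll check that against the shut-lid model and look for any shift of the tray.

```bash
python3 - <<'E'
from fit import *
P=[.5538,.0197,-.2368]
s=env.snapshot("scene"); k=4; im=cv2.resize(cv2.cvtColor(s["frame"],cv2.COLOR_RGB2BGR),None,fx=k,fy=k,interpolation=2)
for q in parts(0.): cv2.polylines(im,[cv2.convexHull(np.round((proj(s,world(q,P))+.5)*k).astype(np.int32))],1,(0,0,255),1)
cv2.imwrite("pics/fit_end.png",im[640:1040,640:1320])
a=cv2.imread("pics/scene0.png",0);b=cv2.cvtColor(s["frame"],cv2.COLOR_RGB2GRAY)
sl=np.s_[213:228,185:255]   # tray back face
t=a[sl];r=cv2.matchTemplate(cv2.resize(b[205:236,177:263],None,fx=8,fy=8,interpolation=2),cv2.resize(t,None,fx=8,fy=8,interpolation=2),cv2.TM_CCOEFF_NORMED)
_,m,_,l=cv2.minMaxLoc(r);print("tray shift px",l[0]/8-8,l[1]/8-8,m)
E
```

```text
tray shift px 0.0 0.0 0.9958371520042419
```

View pics/fit_end.png

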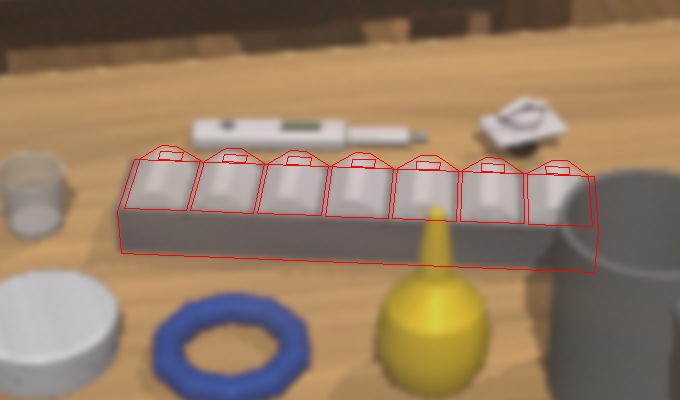

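The lids match the shut model all along the row, and the tray shift measures 0 px. I'll hand it in.

```bash
python3 -c "
from station import env
print(env.sign_off(), env.get_obs()['t'])"
```

```text
the job is handed in; nothing more can be done
the job is handed in; nothing more can be done
```

All seven lids are pressed shut, and I handed the job in about 12.6 s into the 48 s allowed. With the gripper closed, I ran the fingertips along the row from the left end (lid6) to the right end (lid0). The tips were about 34.5 mm above the cabinet, just under the 35 mm shut-crown height. I then lifted the hand clear.

- **Lids:** in the last camera view all seven line up with the shut-lid outline. The mug hides the outer edge of lid6 in the scene view, but the top view shows it level with the rest. This is a visual check, because the hinge angles can't be read directly.
- **Tray:** its image shifted 0 px between the first and last pictures, so it was not shoved.
- **Other things:** they look unmoved in the last pictures, judged by eye. The gripper covered part of the thermometer in the top view, but it shows in full in the scene view.
- **Force:** the wrist readings I took stayed at about 1 N, which is around the sensor's noise.

No check failed or disagreed. After hand-in the station would not give a new reading, so the last state I have is from just before.

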